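Slide the dip dish along the board's rail into its corner bay

ROBOT

A 7-joint arm with a two-finger parallel gripper is mounted at the origin on a cart in front of the work surface, level with it; the furniture and walls round the work are solid. World frame = base frame: x ahead of the robot, y to its left, z up, the work surface at z = 0. Lengths are in mm, angles in rad, forces in N, time in s.
With the tool pointing down it reaches from about 400 to 750 mm from the base axis. Payload 19.5 kg.
Tool frame: the origin (TCP) lies between the finger pads; the fingertips stand 22 mm ahead of it and the grasp point (between the pads) lies 3 mm ahead of it; z points along the fingers, y is the direction in which the jaws open and shut (so a half turn about z gives the same grasp; the last joint's range is limited). The gripper opens to 85 mm and grips with 20 to 120 N. Pads are 22 mm wide; open, the fingers measure 114 mm over their backs; the gripper's body (76 mm by 85 mm) begins 54 mm behind the grasp point. The pads swing forward as they close: fully open they stand 13 mm farther back than shut.
Start: joints at [1.062, 0.707, -0.028, 1.485, 0.022, 0.951, -0.075], TCP at [258.758, -513.461, 253.268] pointing down, gripper open.
Joint ranges: [-2.71, 2.71], [-0.32, 2.16], [-1.57, 1.52], [0, 2.45], [-1.46, 4.6], [0, 2.02], [-2.83, 2.83]. Speed limits (rad/s): [1.89, 1.89, 2.57, 2.57, 3.01, 3.01, 3.01].

INTERFACE

Orientations are given as a unit quaternion [w, x, y, z].
In Python, from workcell import env gives the robot as it stands.
- The arm moves only by the tool move_arm, never from a script. Its argument "targets" is a list of rows, each a list of 7 numbers: the turn, a rotation vector about the tool's x, y, z in rad, then the shift along the tool's x, y, z in m, then the opening, from -1 (shut) to 1 (fully open), so that 0 is half open. In form: [[ax, ay, az, x, y, z, hand], ...]. A call has 1 to 10 rows; each row is the pose to reach, as a shift and turn from the pose commanded when the call began, along the tool's axes at that moment; what a row does not reach only later rows make up. A row lasts 1/8 s, in which the tool goes at most 62.5 mm and 10.7 degrees, less where a joint would pass 70% of its speed; a pose out of reach is approached as far as the arm can. A call with a gripper value outside its range is refused whole. The fingers move at their own pace and stop on an object; the grip force is fixed at half the most. Time passes only in rows, so rows that repeat a pose let the fingers close. It gives the time, the measured TCP pose, the force and the opening at its end, in the units of the state.
- env.get_obs(): the state, without advancing time (a new reading comes with each control period).
- env.capture(name): name is "side" or "top"; returns the picture (420x560x3 uint8, red, green, blue); there is no depth.
- env.get_calibration(name): a dict with "intrinsics" (3x3 intrinsics, pixels), "R" (3x3) and "t" (3): a world point X has camera coordinates R X + t. Camera axes: x right, y down, z forward; pixel columns grow to the right and rows downward; lengths in mm; the calibration is good to about 2 mm. A picture is of the moment at which its call begins. get_calibration takes no time and is no camera call.
- env.hand_in(): hands the job in, once; it reports no verdict.
The state is a dict: "time_s": time; "joint_positions": joint angles; "joint_velocities": joint speeds; "joint_efforts": joint torques, N m; "ee_pos": TCP position; "tool_rot": TCP orientation; "ft_force": force on the tool from outside, world axes, zero at the start; "moment": the same for the moment, N m; "width": finger opening in mm.
Only numpy, scipy, OpenCV 4.12 (cv2) and the standard library are available. Lean on these libraries where they do the work, as an engineer would, in place of code of your own. Each camera call takes 0.05 s, during which the arm holds its last target.

TASK

Set up the serving board: with a fingertip, push the small square white dish back flat against the board's back rail, then slide it along the rail to the right into the walled corner bay until it sits fully home against the end stop. Only push it: do not pick it up, lift it or tip it, and leave the garlic, salt shaker and honey jar where they stand. Finish with the hand clear.

Things in the scene. Friction and masses are not known exactly. Their poses are not given: they have to be found in the camera images.
- bay (a point): Corner bay of the board: the point on the board's top under the dish's centre when the dish is fully home. Axes are the board's: x square into the back rail (away from the robot), y left along the rail, away from the end stop, z up. Seen from this point: rail's inner face at x = +36 mm, end stop's at y = -36 mm, lip's at x = -41 mm (bay 77 mm wide); mouth open to +y
- board: Light wooden serving board, fixed, 200 (x) x 320 (y) x 12 mm; origin at the centre of its underside, axes as bay. Darker back rail along the whole far edge and end stop on the right edge: each 12 mm thick, standing 20 mm above the board's top. On its left edge a steel bow handle, 34 mm above the worktop
- lip_end (a point): Left end of the bay's front lip, on the board's top, axes as bay. The lip is 10 mm thick, 14 mm high above the board; from the end stop it runs parallel to the rail for 71 mm, then its last 25 mm bend toward the robot by 20 degrees to here, widening the mouth
- dish_mid (a point): Centre, half-way up, of the loose square white ceramic dish, 72 x 72 x 20 mm, about 0.13 kg, open on top: walls and floor 5 mm thick, hollow 62 x 62 mm, 15 mm deep, so a fingertip fits inside. x and y square to its walls, z up. It starts on the board, left of the bay, well off the rail, turned up to 30 degrees. Standing on the board, this point is 10 mm above the board's top
- garlic: Bystander: garlic bulb, 56 mm wide and high, loose, standing on the board in front of the bay's lip; origin at the centre of its underside, z up
- salt_shaker: Bystander: salt shaker, 44 mm across, 90 mm high, loose, standing on the worktop left of the board; origin at the centre of its underside, z up
- honey_jar: Bystander: honey jar, 71 mm across, 86 mm high, loose, standing on the worktop left of the board, farther back; origin at the centre of its underside, z up
Mind the look-alikes: they are no part of the job. Of the things that look like the part that bears dish_mid, the larger one is meant.

How it is judged:
By the outcome, as a careful person would: the job done as asked, in the order asked, and still so for the second after the job is handed in, with the robot touching nothing.
It also fails if it takes over 48 s, if anything falls off the work surface, if the arm or the gripper's body presses on something with over 40 N, if the wrist force passes 120 N, or if a joint passes its speed limit or range.

## Working session

There is one attempt and no reset: what is moved stays moved. The work goes in short steps, Python scripts to look and compute and a tool call to move; the robot and the scene stay as the last step left them, time stands still between calls to the robot, and variables do not carry over. Pictures are saved under pics/ and viewed, and the job is handed in when it is done.

Besides the shell and the picture viewer there is one more tool, called as a command line: name --pt "numbers of a row" for each row, then --argument value for the rest. move_arm: Moves the arm, as the interface text tells. Its arguments: {"type":"object","properties":{"targets":{"type":"array"}},"required":["targets"]}

```bash
mkdir -p pics; ls; python3 - <<'E'
from workcell import env
import cv2
for n in("top","side"):
    im=env.capture(n); cv2.imwrite(f"pics/{n}0.png",im[:,:,::-1])
    c=env.get_calibration(n); print(n,c)
print(env.get_obs())
E
```

```text
pics
top {'intrinsics': array([[380.55675543,   0.        , 277.48076175],
       [  0.        , 380.55675543, 218.31315565],
       [  0.        ,   0.        ,   1.        ]]), 'R': array([[-0.00913263, -0.99962347, -0.02587491],
       [-0.98053835,  0.01402715, -0.19582592],
       [ 0.19611514,  0.02358294, -0.98029725]]), 't': array([109.11065972, 481.17479183, 819.9274126 ])}
side {'intrinsics': array([[444.51896432,   0.        , 278.49861489],
       [  0.        , 444.51896432, 215.76783991],
       [  0.        ,   0.        ,   1.        ]]), 'R': array([[ 0.94214656, -0.33498395,  0.01206729],
       [-0.23874308, -0.69586753, -0.67732572],
       [ 0.23529048,  0.63525911, -0.7355843 ]]), 't': array([-449.07946411,  227.05942759,  714.99985028])}
{'time_s': 0.1, 'joint_positions': array([ 1.0623044 ,  0.70699844, -0.02761191,  1.4849535 ,  0.02201072,
        0.95092838, -0.07550765]), 'joint_velocities': array([-0.00088662, -0.00269299, -0.00166579, -0.00147949,  0.00031954,
       -0.0012574 , -0.00066663]), 'joint_efforts': array([ 7.67559577e-04, -8.84284544e+01,  1.23621270e+00, -2.36449295e+01,
        1.69521180e-02,  5.25557378e-03,  5.98660586e-05]), 'ee_pos': array([ 258.65940947, -513.28783669,  252.89826475]), 'tool_rot': array([-4.73662797e-04,  9.72887154e-01,  2.31279793e-01, -1.34635405e-04]), 'ft_force': array([-0.16171206,  0.7840873 , -0.18887915]), 'moment': array([0.02890943, 0.05592142, 0.02826971]), 'width': 85.39417820859309}
```

View pics/top0.png

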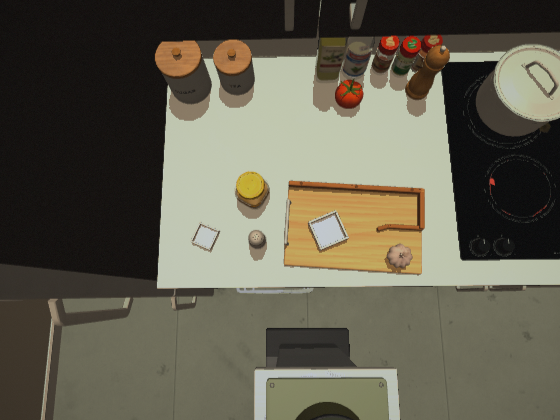

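View pics/side0.png

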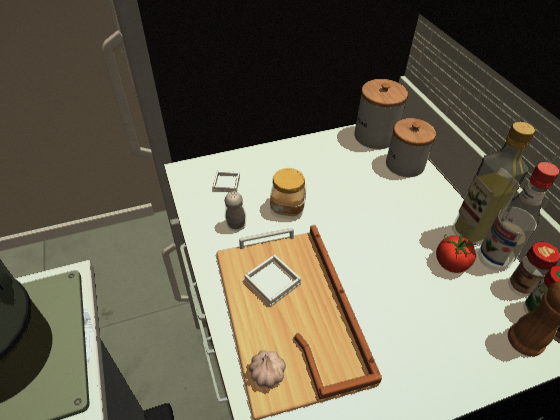

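```bash
python3 - <<'E'
import cv2
a=cv2.imread("pics/top0.png")[170:285,275:435]; cv2.imwrite("pics/t0c.png",cv2.resize(a,None,fx=5,fy=5,interpolation=cv2.INTER_CUBIC))
a=cv2.imread("pics/side0.png")[220:420,205:390]; cv2.imwrite("pics/s0c.png",cv2.resize(a,None,fx=3,fy=3,interpolation=cv2.INTER_CUBIC))
E
```

```text
(no output)
```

View pics/t0c.png

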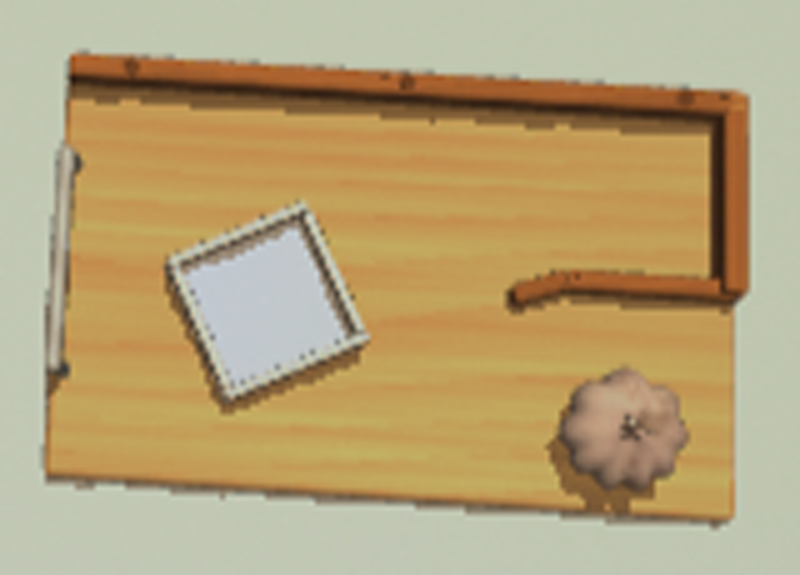

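View pics/s0c.png

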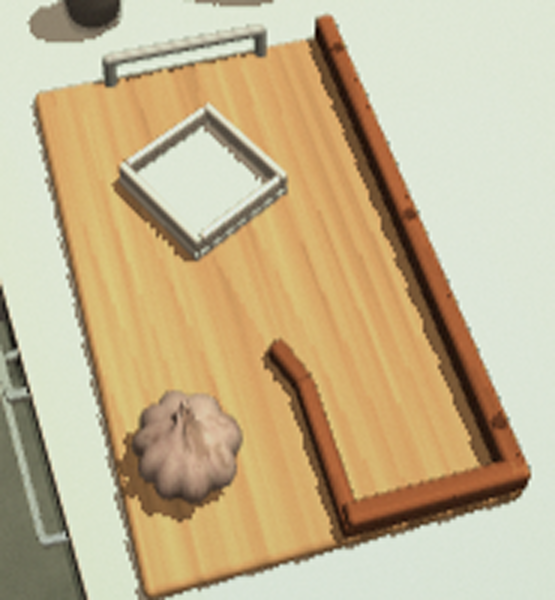

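```bash
cat > h.py <<'E'
import numpy as np
from workcell import env
def C(n):
    c=env.get_calibration(n); return np.array(c["intrinsics"]),np.array(c["R"]),np.array(c["t"])
def ray(n,uv,z):
    K,R,t=C(n); d=R.T@np.linalg.inv(K)@np.array([uv[0],uv[1],1.]); o=-R.T@t
    return o+d*(z-o[2])/d[2]
def T(p,z,f=5,o=(275,170)): return ray("top",(p[0]/f-.5+.5/f+o[0],p[1]/f-.5+.5/f+o[1]),z)
def S(p,z,f=3,o=(205,220)): return ray("side",(p[0]/f-.5+.5/f+o[0],p[1]/f-.5+.5/f+o[1]),z)
E
python3 - <<'E'
from h import *
np.set_printoptions(precision=1,suppress=True)
def show(n,f,ps,z):
    q=np.array([f(p,z) for p in ps]); print(n); print(q)
    d=np.diff(q,axis=0); print(' len',np.hypot(d[:,0],d[:,1]),'ang',np.degrees(np.arctan2(d[:,1],d[:,0]))); return q
show("T rail outer L,R",T,[(70,55),(747,93)],32)
show("T rail inner L, corner, stop inner front",T,[(70,80),(722,115),(722,292)],32)
show("T board front L,R",T,[(46,480),(732,522)],12)
show("T lip inner(top): corner-ish, bend, end(mid)",T,[(722,280),(572,272),(515,297)],26)
q=show("T dish",T,[(168,258),(303,205),(368,340),(228,403),(168,258)],32);print(q[:4].mean(0))
show("S rail outer L,R",S,[(325,15),(528,466)],32)
show("S rail inner corner",S,[(318,22),(500,464)],32)
show("S board front L,R",S,[(36,93),(148,597)],12)
q=show("S dish",S,[(120,165),(207,105),(287,178),(198,247),(120,165)],32);print(q[:4].mean(0))
show("S lip bend,end",S,[(312,380),(277,347)],26)
show("garlic",T,[(630,430)],40);show("garlic",S,[(190,445)],28)
E
```

```text
T rail outer L,R
[[ 576.7   76.6   32. ]
 [ 552.8 -240.    32. ]]
 len [317.6] ang [-94.3]
T rail inner L, corner, stop inner front
[[ 564.4   76.8   32. ]
 [ 542.4 -227.6   32. ]
 [ 458.5 -220.7   32. ]]
 len [305.2  84.1] ang [-94.1 175.3]
T board front L,R
[[ 377.6   90.7   12. ]
 [ 354.9 -223.6   12. ]]
 len [315.1] ang [-94.1]
T lip inner(top): corner-ish, bend, end(mid)
[[ 465.1 -223.3   26. ]
 [ 469.9 -154.7   26. ]
 [ 458.5 -127.7   26. ]]
 len [68.8 29.3] ang [ 86.1 112.9]
T dish
[[478.   32.6  32. ]
 [502.2 -30.7  32. ]
 [438.4 -58.   32. ]
 [410.2   7.   32. ]
 [478.   32.6  32. ]]
 len [67.9 69.4 70.8 72.5] ang [ -69.1 -156.9  113.5   20.7]
[457.2 -12.3  32. ]
S rail outer L,R
[[ 574.1   73.1   32. ]
 [ 554.4 -239.7   32. ]]
 len [313.4] ang [-93.6]
S rail inner corner
[[ 567.5   68.9   32. ]
 [ 541.5 -234.2   32. ]]
 len [304.2] ang [-94.9]
S board front L,R
[[ 381.9   87.5   12. ]
 [ 357.  -230.2   12. ]]
 len [318.7] ang [-94.5]
S dish
[[413.4   2.8  32. ]
 [476.8  28.2  32. ]
 [503.6 -38.2  32. ]
 [438.9 -65.4  32. ]
 [413.4   2.8  32. ]]
 len [68.3 71.7 70.2 72.8] ang [  21.9  -68.  -157.2  110.5]
[458.2 -18.1  32. ]
S lip bend,end
[[ 470.8 -158.5   26. ]
 [ 460.2 -134.7   26. ]]
 len [26.1] ang [114.]
garlic
[[ 394.9 -171.9   40. ]]
 len [] ang []
garlic
[[ 398.2 -171.7   28. ]]
 len [] ang []
```

```bash
cat >> h.py <<'E'
from scipy.spatial.transform import Rotation as Ro
XB=np.array([np.cos(np.radians(4.2)),-np.sin(np.radians(4.2)),0]); YB=np.array([-XB[1],XB[0],0]); BAY=np.array([509.8,-191.2,12.])
def rot(): 
    q=env.get_obs()["tool_rot"]; return Ro.from_quat([q[1],q[2],q[3],q[0]])
def tool(target):
    o=env.get_obs(); return rot().inv().apply(np.array(target)-o["ee_pos"])/1000
def w2b(p): d=np.array(p)-BAY; return np.array([d@XB,d@YB,d[2]])
def b2w(x,y,z): return BAY+x*XB+y*YB+np.array([0,0,z])
E
python3 - <<'E'
from h import *
np.set_printoptions(precision=4,suppress=True)
R=rot(); X=np.column_stack([XB,-YB,[0,0,-1]]); 
print((R.inv()*Ro.from_matrix(X)).as_rotvec())
print(w2b([457.7,-15,12]))
print(tool([457.7,-15,140]))
E
```

```text
[-0.0009  0.0003  0.5401]
[-64.8647 171.9111   0.    ]
[ 0.402  -0.3553  0.1132]
```

move_arm --pt "0 0 0.11 0.04 -0.035 0 -1" --pt "0 0 0.22 0.08 -0.07 0 -1" --pt "0 0 0.33 0.12 -0.105 0 -1" --pt "0 0 0.44 0.16 -0.14 0 -1" --pt "0 0 0.54 0.2 -0.177 0.02 -1" --pt "0 0 0.54 0.24 -0.212 0.04 -1" --pt "0 0 0.54 0.28 -0.247 0.06 -1" --pt "0 0 0.54 0.32 -0.283 0.08 -1" --pt "0 0 0.54 0.36 -0.318 0.1 -1" --pt "0 0 0.54 0.402 -0.355 0.113 -1"

```text
time_s: 1.35
ee_pos: [458.3, -14.0, 139.4]
tool_rot: [0.0, 0.999, -0.037, -0.0]
ft_force: [1.5, 0.4, -0.1]
width: 0.1
```

move_arm --pt "0 0 0 0 0 0 -1" --pt "0 0 0 0 0 0 -1"

```text
time_s: 1.6
ee_pos: [457.8, -16.0, 140.3]
tool_rot: [0.0, 0.999, -0.037, -0.0]
ft_force: [-0.6, -1.2, 0.3]
width: 0.0
```

```bash
python3 - <<'E'
from h import *
import cv2
np.set_printoptions(precision=4,suppress=True)
o=env.get_obs();print(o["time_s"],o["ee_pos"],w2b(o["ee_pos"]),o["ft_force"],o["width"],rot().as_matrix()[:,0])
print(tool([457.7,-15,60]))
im=env.capture("side")[:,:,::-1]; cv2.imwrite("pics/s1.png",cv2.resize(im[150:420,180:480],None,fx=2.2,fy=2.2,interpolation=cv2.INTER_CUBIC))
E
```

```text
1.6 [457.7692 -15.9638 140.2784] [-64.7251 170.9549 128.2784] [-0.5702 -1.1623  0.2617] 0.007390919936379542 [ 0.9973 -0.0733 -0.0004]
[-0.0001 -0.001   0.0803]
```

View pics/s1.png

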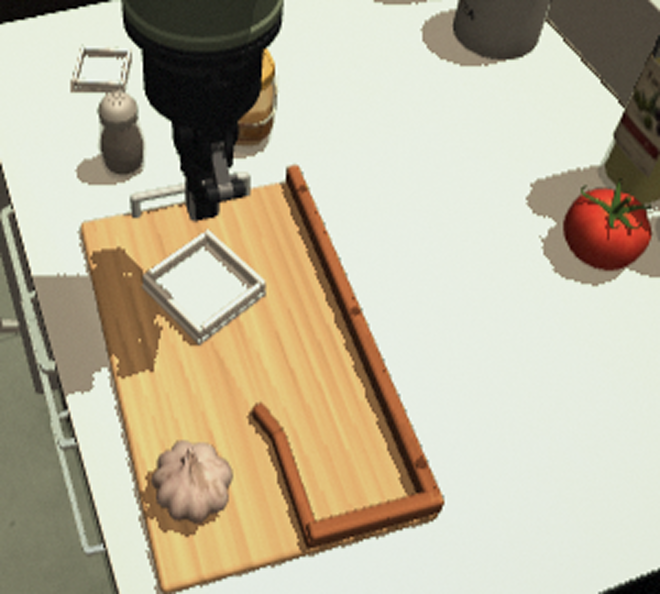

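move_arm --pt "0 0 0 0 0 0.04 -1" --pt "0 0 0 0 0 0.08 -1" --pt "0 0 0 0 0 0.08 -1"

```text
time_s: 2.02
ee_pos: [456.9, -16.7, 59.2]
tool_rot: [0.0, 0.999, -0.038, -0.002]
ft_force: [-0.3, -0.2, -0.1]
width: 0.2
```

```bash
python3 - <<'E'
from h import *
import cv2
o=env.get_obs();print(o["time_s"],o["ee_pos"],w2b(o["ee_pos"]),o["ft_force"])
a=env.capture("side")[:,:,::-1][220:340,200:340]; b=env.capture("top")[:,:,::-1][180:300,280:420]
cv2.imwrite("pics/s2.png",cv2.resize(cv2.hconcat([a,b]),None,fx=2.8,fy=2.8,interpolation=cv2.INTER_CUBIC))
E
```

```text
2.025 [456.9193308  -16.74284657  59.16564574] [-65.51558435 170.1157599   47.16564574] [-0.30649419 -0.23634098 -0.13969912]
```

View pics/s2.png

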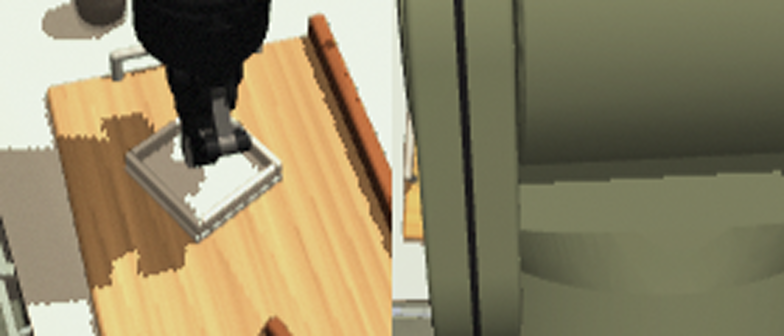

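move_arm --pt "0 0 0 0 0 0.008 -1" --pt "0 0 0 0 0 0.015 -1" --pt "0 0 0 0 0 0.015 -1"

```text
time_s: 2.5
ee_pos: [457.9, -15.5, 45.1]
tool_rot: [-0.0, 0.999, -0.037, -0.0]
ft_force: [-0.3, -1.2, 0.2]
width: 0.2
```

move_arm --pt "0 0 0 0.008 0 0 -1" --pt "0 0 0 0.016 0 0 -1" --pt "0 0 0 0.024 0 0 -1" --pt "0 0 0 0.03 0 0 -1" --pt "0 0 0 0.036 0 0 -1" --pt "0 0 0 0.042 0 0 -1" --pt "0 0 0 0.048 0 0 -1" --pt "0 0 0 0.052 0 0 -1"

```text
time_s: 3.5
ee_pos: [510.2, -19.3, 45.3]
tool_rot: [-0.0, 0.999, -0.037, -0.0]
ft_force: [-0.8, -0.0, 0.2]
width: -0.1
```

```bash
cat > look.py <<'E'
from h import *
import cv2,sys
o=env.get_obs();print(o["time_s"],o["ee_pos"],w2b(o["ee_pos"]),o["ft_force"])
a=env.capture("side")[:,:,::-1][210:390,195:395]
cv2.imwrite(sys.argv[1],cv2.resize(a,None,fx=3.3,fy=3.3,interpolation=cv2.INTER_CUBIC))
E
python3 look.py pics/s3.png
```

```text
3.5 [510.18148737 -19.34619762  45.30075604] [-12.20579978 171.42022453  33.30075604] [-0.80902775 -0.01235104  0.17856347]
```

View pics/s3.png

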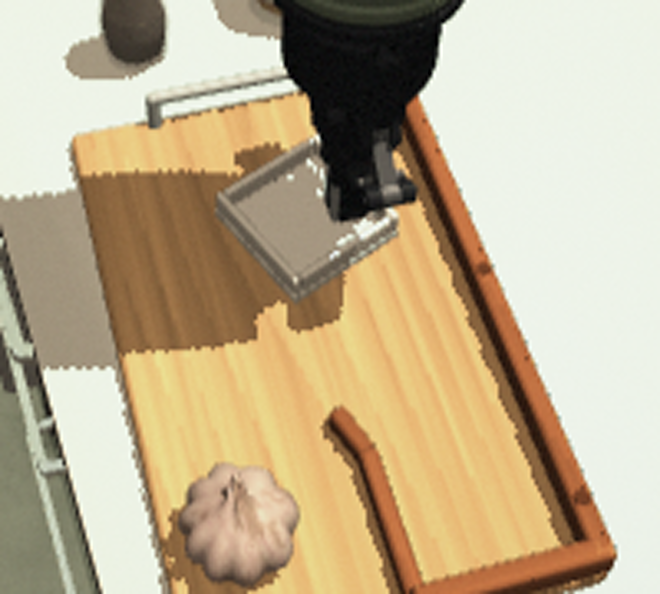

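move_arm --pt "0 0 0 0.005 0 0 -1" --pt "0 0 0 0.01 0 0 -1" --pt "0 0 0 0.015 0 0 -1" --pt "0 0 0 0.02 0 0 -1" --pt "0 0 0 0.024 0 0 -1"

```text
time_s: 4.18
ee_pos: [534.1, -21.1, 45.3]
tool_rot: [-0.0, 0.999, -0.037, 0.0]
ft_force: [-0.7, 0.2, 0.9]
width: 0.0
```

```bash
python3 look.py pics/s4.png
```

```text
4.175 [534.14075263 -21.08911561  45.30488315] [ 11.8167705  171.43672057  33.30488315] [-0.73791616  0.1986719   0.94405872]
```

View pics/s4.png

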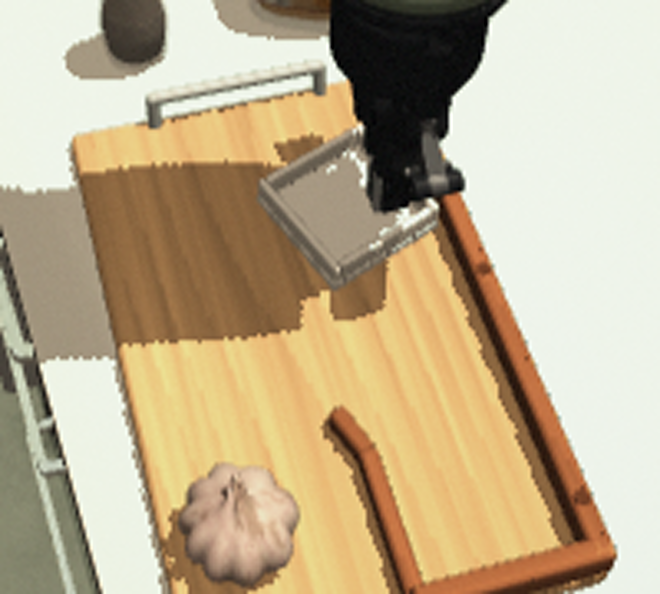

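move_arm --pt "0 0 0 0.003 0 0 -1" --pt "0 0 0 0.006 0 0 -1" --pt "0 0 0 0.006 0 0 -1"

```text
time_s: 4.6
ee_pos: [540.0, -21.5, 45.3]
tool_rot: [-0.0, 0.999, -0.037, 0.0]
ft_force: [-1.2, -0.3, 0.1]
width: -0.1
```

```bash
python3 look.py pics/s5.png
```

```text
4.6 [540.00374891 -21.51878044  45.29634763] [ 17.69548945 171.4376049   33.29634763] [-1.15173306 -0.2728807   0.06682389]
```

View pics/s5.png

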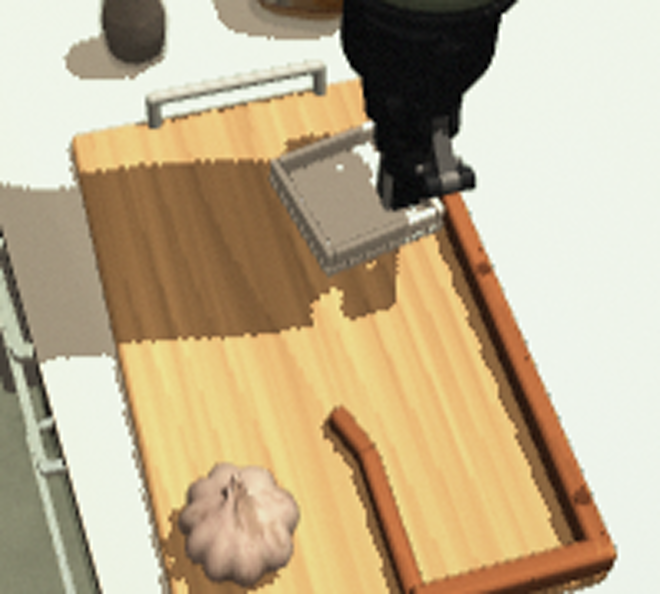

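move_arm --pt "0 0 0 0.002 0 0 -1" --pt "0 0 0 0.003 0 0 -1" --pt "0 0 0 0.003 0 0 -1"

```text
time_s: 5.03
ee_pos: [542.8, -21.7, 45.3]
tool_rot: [-0.0, 0.999, -0.037, -0.0]
ft_force: [-0.6, 0.6, -0.1]
width: -0.1
```

move_arm --pt "0 0 0 0.001 0 0 -1" --pt "0 0 0 0.0015 0 0 -1" --pt "0 0 0 0.0015 0 0 -1"

```text
time_s: 5.4
ee_pos: [544.3, -21.9, 45.3]
tool_rot: [-0.0, 0.999, -0.037, -0.0]
ft_force: [-1.1, -0.1, 0.6]
width: -0.0
```

```bash
python3 look.py pics/s6.png
```

```text
5.4 [544.2680469  -21.86636021  45.27828976] [ 21.97379168 171.40326805  33.27828976] [-1.07199881 -0.11211951  0.64427589]
```

View pics/s6.png

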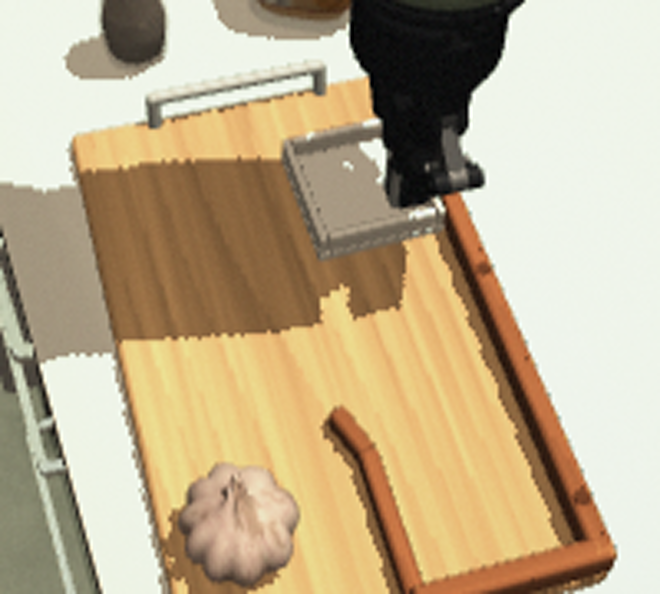

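move_arm --pt "0 0 0 0.001 0 0 -1" --pt "0 0 0 0.0015 0 0 -1" --pt "0 0 0 0.0015 0 0 -1"

```text
time_s: 5.82
ee_pos: [544.9, -21.8, 45.2]
tool_rot: [-0.0, 0.999, -0.037, -0.001]
ft_force: [-7.5, 1.6, 4.7]
width: -0.2
```

move_arm --pt "0 0 0 0.001 0 0 -1" --pt "0 0 0 0.001 0 0 -1"

```text
time_s: 6.08
ee_pos: [545.0, -21.9, 45.1]
tool_rot: [-0.0, 0.999, -0.037, -0.002]
ft_force: [-13.0, 1.1, 7.9]
width: -0.1
```

move_arm --pt "0 0 0 0.001 0 0 -1" --pt "0 0 0 0.001 0 0 -1"

```text
time_s: 6.32
ee_pos: [545.2, -21.9, 45.1]
tool_rot: [-0.0, 0.999, -0.037, -0.003]
ft_force: [-18.8, 1.3, 12.6]
width: -0.1
```

```bash
python3 look.py pics/s7.png
```

```text
6.325 [545.16320197 -21.86374937  45.10351298] [ 22.86635158 171.47143143  33.10351298] [-18.79850582   1.31349472  12.63892419]
```

View pics/s7.png

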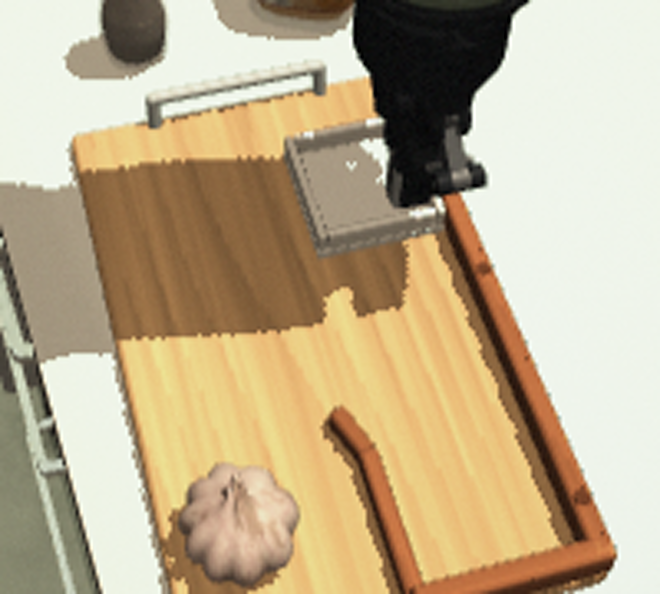

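```bash
python3 - <<'E'
import cv2
from h import *
a=cv2.imread("pics/s7.png")[100:280,260:470]; cv2.imwrite("pics/s7c.png",cv2.resize(a,None,fx=3.3,fy=3.3,interpolation=cv2.INTER_LINEAR))
E
```

```text
(no output)
```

View pics/s7c.png

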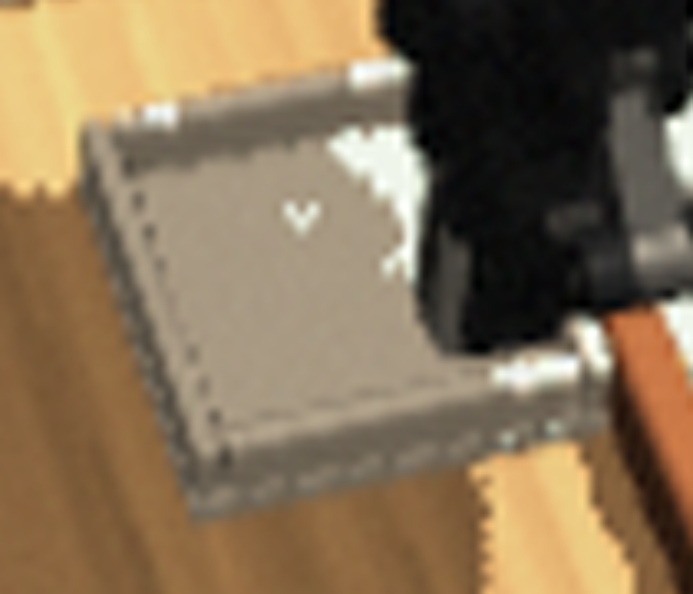

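```bash
python3 - <<'E'
from h import *
np.set_printoptions(precision=1,suppress=True)
q=[]
for p in [(85,128),(193,464),(606,362)]:
    u=(p[0]/3.3+260)/3.3+195-.5; v=(p[1]/3.3+100)/3.3+210-.5
    q.append(w2b(ray("side",(u,v),32)))
q=np.array(q);print(q);d=np.diff(q,axis=0);print(np.degrees(np.arctan2(d[:,1],d[:,0])),np.hypot(d[:,0],d[:,1]))
E
```

```text
[[-33.7 219.9  20. ]
 [-35.3 149.4  20. ]
 [ 35.9 151.2  20. ]]
[-91.3   1.4] [70.5 71.3]
```

move_arm --pt "0 0 0 -0.0025 0 0 -1" --pt "0 0 0 -0.0025 0.003 0 -1" --pt "0 0 0 -0.0025 0.006 0 -1" --pt "0 0 0 -0.0025 0.012 0 -1" --pt "0 0 0 -0.0025 0.018 0 -1" --pt "0 0 0 -0.0025 0.024 0 -1" --pt "0 0 0 -0.0025 0.03 0 -1"

```text
time_s: 7.25
ee_pos: [542.6, -51.5, 45.2]
tool_rot: [-0.001, 0.999, -0.036, -0.001]
ft_force: [-5.9, 4.6, 0.7]
width: -0.2
```

```bash
python3 look.py pics/s8.png
```

```text
7.25 [542.61067173 -51.48666859  45.16156312] [ 22.49020542 141.74112252  33.16156312] [-5.94078358  4.58247452  0.74168309]
```

View pics/s8.png

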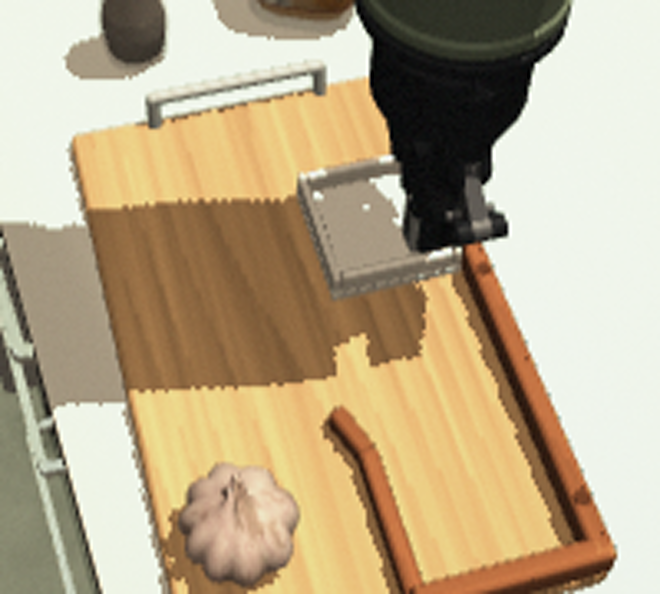

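move_arm --pt "0 0 0 0 0.006 0 -1" --pt "0 0 0 0 0.013 0 -1" --pt "0 0 0 0 0.02 0 -1" --pt "0 0 0 0 0.027 0 -1" --pt "0 0 0 0 0.034 0 -1" --pt "0 0 0 0 0.041 0 -1" --pt "0 0 0 0 0.048 0 -1" --pt "0 0 0 0 0.052 0 -1"

```text
time_s: 8.3
ee_pos: [538.6, -103.4, 45.1]
tool_rot: [-0.001, 0.999, -0.037, -0.001]
ft_force: [-6.0, 6.1, 3.5]
width: -0.1
```

```bash
python3 look.py pics/s9.png; python3 - <<'E'
import cv2
a=cv2.imread("pics/s9.png")[160:360,290:520]; cv2.imwrite("pics/s9c.png",cv2.resize(a,None,fx=3,fy=3,interpolation=cv2.INTER_LINEAR))
E
```

```text
8.3 [ 538.64388155 -103.43011696   45.13885151] [22.33831265 89.6466489  33.13885151] [-5.98775558  6.07518243  3.45941092]
```

View pics/s9c.png

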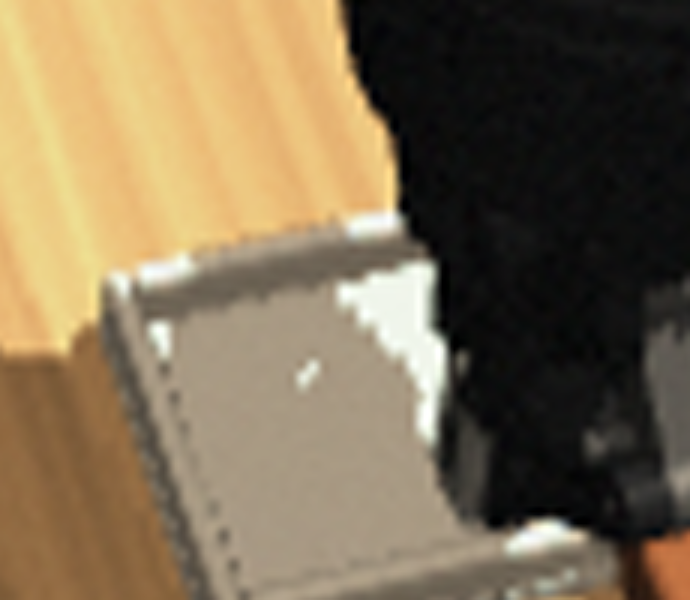

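move_arm --pt "0 0 0 0 0.006 0 -1" --pt "0 0 0 0 0.013 0 -1" --pt "0 0 0 0 0.02 0 -1" --pt "0 0 0 0 0.027 0 -1" --pt "0 0 0 0 0.034 0 -1" --pt "0 0 0 0 0.041 0 -1" --pt "0 0 0 0 0.046 0 -1"

```text
time_s: 9.22
ee_pos: [535.2, -149.2, 45.1]
tool_rot: [-0.001, 0.999, -0.036, -0.001]
ft_force: [-7.4, 5.7, 3.1]
width: -0.1
```

```bash
python3 look.py pics/s10.png
```

```text
9.225 [ 535.1515038  -149.17625438   45.11718062] [22.2056784  43.76758832 33.11718062] [-7.38917491  5.68929667  3.10047846]
```

View pics/s10.png

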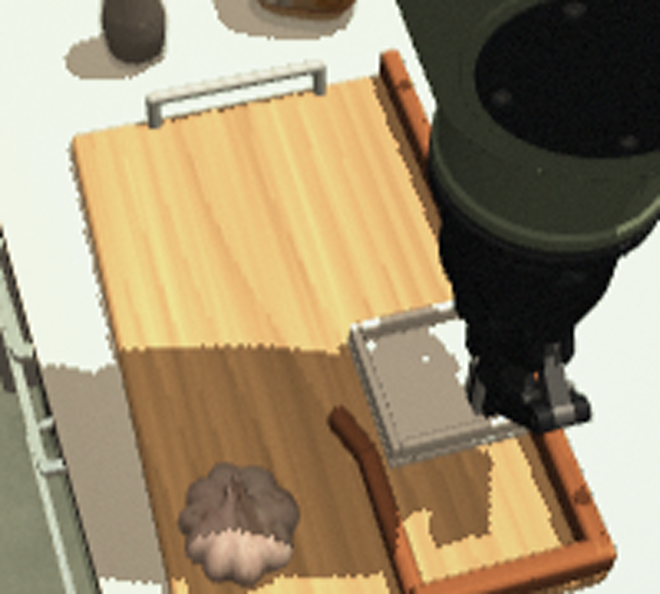

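move_arm --pt "0 0 0 0 0.006 0 -1" --pt "0 0 0 0 0.013 0 -1" --pt "0 0 0 0 0.02 0 -1" --pt "0 0 0 0 0.027 0 -1" --pt "0 0 0 0 0.034 0 -1" --pt "0 0 0 0 0.041 0 -1" --pt "0 0 0 0 0.048 0 -1" --pt "0 0 0 0 0.048 0 -1"

```text
time_s: 10.28
ee_pos: [531.4, -197.9, 45.1]
tool_rot: [-0.0, 0.999, -0.037, -0.001]
ft_force: [-7.4, 0.8, 2.5]
width: 0.0
```

move_arm --pt "0 0 0 0 0.003 0 -1" --pt "0 0 0 0 0.005 0 -1" --pt "0 0 0 0 0.005 0 -1"

```text
time_s: 10.65
ee_pos: [531.1, -201.9, 45.1]
tool_rot: [-0.001, 0.999, -0.037, -0.001]
ft_force: [-8.8, 5.7, 3.0]
width: 0.3
```

```bash
python3 look.py pics/s11.png
```

```text
10.65 [ 531.11805958 -201.93949899   45.10030622] [22.04735099 -9.14936157 33.10030622] [-8.75164621  5.66488782  3.03234998]
```

View pics/s11.png

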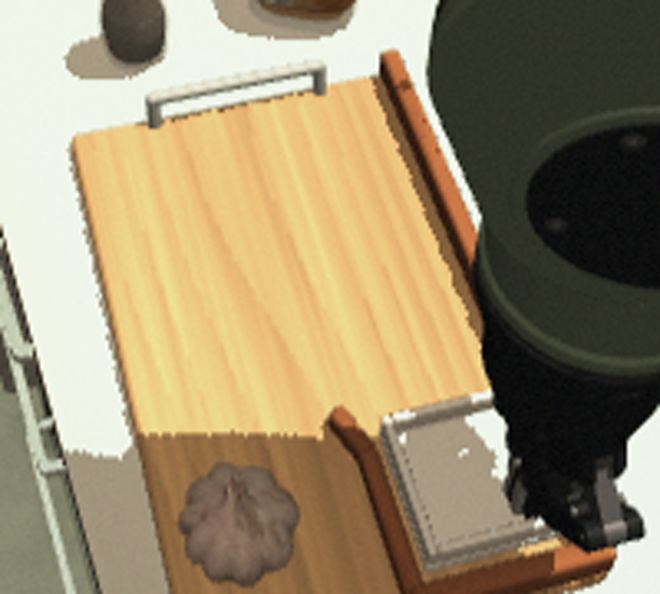

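Small gap left to the end stop (a few mm). Continue in small steps.

move_arm --pt "0 0 0 0 0.002 0 -1" --pt "0 0 0 0 0.003 0 -1" --pt "0 0 0 0 0.003 0 -1"

```text
time_s: 11.08
ee_pos: [530.9, -204.7, 45.1]
tool_rot: [-0.001, 0.999, -0.036, -0.001]
ft_force: [-8.2, 6.1, 4.8]
width: -0.2
```

move_arm --pt "0 0 0 0 0.002 0 -1" --pt "0 0 0 0 0.002 0 -1"

```text
time_s: 11.32
ee_pos: [530.8, -206.8, 45.1]
tool_rot: [-0.001, 0.999, -0.037, -0.001]
ft_force: [-7.9, 6.1, 4.5]
width: -0.1
```

move_arm --pt "0 0 0 0 0.002 0 -1" --pt "0 0 0 0 0.002 0 -1"

```text
time_s: 11.58
ee_pos: [530.6, -208.8, 45.1]
tool_rot: [-0.001, 0.999, -0.037, -0.001]
ft_force: [-8.6, 6.3, 4.9]
width: 0.4
```

move_arm --pt "0 0 0 0 0.0015 0 -1" --pt "0 0 0 0 0.0015 0 -1"

```text
time_s: 11.82
ee_pos: [530.5, -210.2, 45.1]
tool_rot: [-0.001, 0.999, -0.036, -0.001]
ft_force: [-8.7, 6.9, 4.5]
width: 0.1
```

move_arm --pt "0 0 0 0 0.0015 0 -1" --pt "0 0 0 0 0.0015 0 -1"

```text
time_s: 12.08
ee_pos: [530.4, -211.7, 45.1]
tool_rot: [-0.001, 0.999, -0.036, -0.001]
ft_force: [-8.2, 6.7, 4.8]
width: 0.1
```

```bash
python3 look.py pics/s12.png
```

```text
12.075 [ 530.39779726 -211.68569496   45.089273  ] [ 22.04281677 -18.92213462  33.089273  ] [-8.22235107  6.74386721  4.79467924]
```

View pics/s12.png

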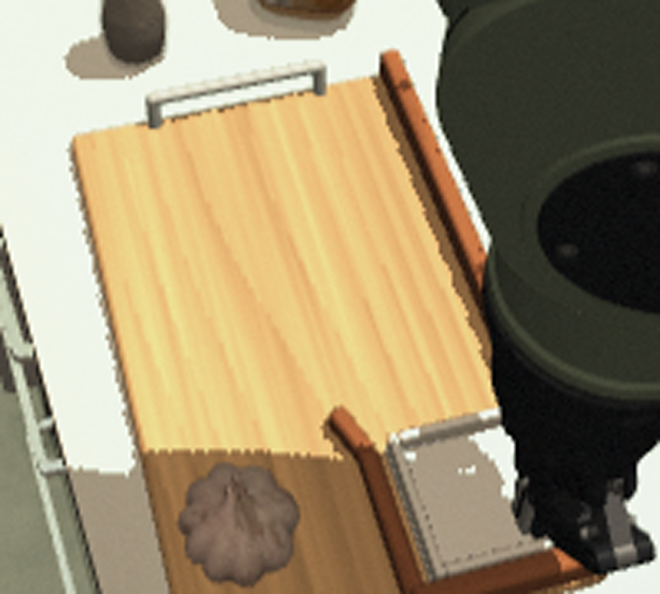

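move_arm --pt "0 0 0 0 0.001 0 -1" --pt "0 0 0 0 0.001 0 -1"

```text
time_s: 12.38
ee_pos: [530.3, -212.3, 45.1]
tool_rot: [-0.001, 0.999, -0.036, -0.001]
ft_force: [-8.1, 8.4, 3.7]
width: -0.5
```

move_arm --pt "0 0 0 0 0.001 0 -1" --pt "0 0 0 0 0.001 0 -1"

```text
time_s: 12.62
ee_pos: [530.3, -212.6, 45.0]
tool_rot: [-0.002, 0.999, -0.036, -0.001]
ft_force: [-7.6, 12.3, 6.1]
width: -0.3
```

move_arm --pt "0 0 0 0 0.001 0 -1" --pt "0 0 0 0 0.001 0 -1"

```text
time_s: 12.88
ee_pos: [530.3, -212.7, 44.9]
tool_rot: [-0.002, 0.999, -0.036, -0.002]
ft_force: [-7.4, 17.2, 5.8]
width: 0.2
```

move_arm --pt "0 0 0 -0.003 -0.004 0 -1" --pt "0 0 0 -0.008 -0.01 0 -1" --pt "0 0 0 -0.012 -0.014 0 -1" --pt "0 0 0 -0.012 -0.014 0 -1" --pt "0 0 0 -0.012 -0.014 -0.01 -1" --pt "0 0 0 -0.012 -0.014 -0.03 -1" --pt "0 0 0 -0.012 -0.014 -0.08 -1" --pt "0 0 0 -0.012 -0.014 -0.14 -1" --pt "0 0 0 -0.012 -0.014 -0.19 -1"

```text
time_s: 14.0
ee_pos: [520.0, -200.9, 238.4]
tool_rot: [0.0, 0.999, -0.037, 0.001]
ft_force: [1.0, 0.0, 0.4]
width: 0.2
```

move_arm --pt "0 0 0 -0.04 0.04 0 -1" --pt "0 0 0 -0.08 0.08 0 -1" --pt "0 0 0 -0.12 0.13 0 -1" --pt "0 0 0 -0.16 0.18 0 -1" --pt "0 0 0 -0.19 0.22 0 -1" --pt "0 0 0 -0.2 0.26 0 -1" --pt "0 0 0 -0.2 0.26 0 -1" --pt "0 0 0 -0.2 0.26 0 -1"

```text
time_s: 15.0
ee_pos: [301.8, -444.9, 235.6]
tool_rot: [-0.0, 0.999, -0.037, 0.0]
ft_force: [1.2, -0.3, -0.0]
width: 0.1
```

```bash
python3 - <<'E'
from h import *
import cv2
o=env.get_obs();print(o["time_s"],o["ee_pos"],o["ft_force"])
for n,s in(("top",np.s_[170:285,275:435]),("side",np.s_[300:420,270:400])):
    im=env.capture(n)[:,:,::-1].copy(); cv2.imwrite(f"pics/{n}F.png",im)
    cv2.imwrite(f"pics/{n}Fc.png",cv2.resize(im[s],None,fx=5,fy=5,interpolation=cv2.INTER_CUBIC))
E
```

```text
15.0 [ 301.79583822 -444.90655328  235.63024283] [ 1.21492753 -0.25766192 -0.00289364]
```

View pics/topFc.png

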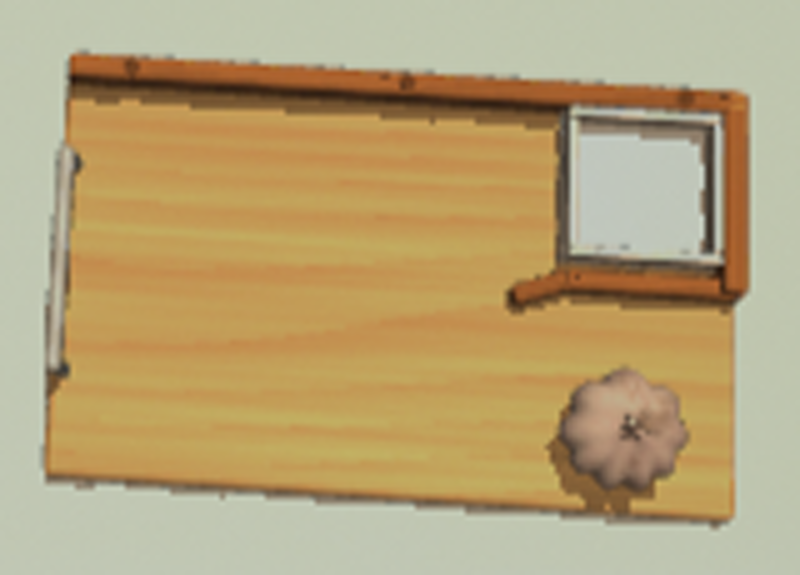

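View pics/sideFc.png

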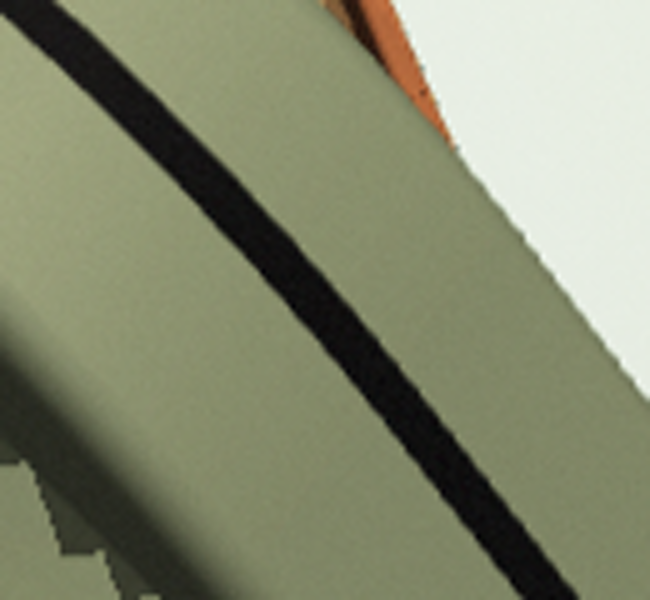

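```bash
python3 - <<'E'
import cv2,numpy as np
from workcell import env
a=cv2.imread("pics/top0.png").astype(int);b=cv2.imread("pics/topF.png").astype(int)
d=abs(a-b).max(2)
for n,s in(("honey",np.s_[165:215,230:275]),("salt",np.s_[225:255,245:270]),("garlic",np.s_[240:272,383:415])): print(n,(d[s]>40).sum())
env.hand_in()
E
```

```text
honey 0
salt 0
garlic 0
the job is handed in; nothing more can be done
```

I pushed the dish flat against the back rail, then slid it right along the rail into the corner bay until it stopped against the end stop. I did this with the shut fingertip inside the dish, then backed off, lifted out and moved the hand clear, and handed the job in at about 15 s.

- **Against the rail:** the dish measured within about 1.5 degrees of flat, which is roughly my measuring error. The push against the rail peaked at about 19 N.
- **Against the end stop:** the fingertip stopped advancing and the force along the rail rose from about 7 N to 17 N.
- **Final top view:** the dish sits snug against both rail and stop. The garlic, salt shaker and honey jar show no change from the first picture.
- **Not confirmed:** the arm blocked the side view of the bay after the hand was clear, so the final position rests on the top view and the contact forces.
- **Disagreement:** the two cameras differed by up to about 7 mm in y at the start. I averaged them and relied on contact force for the final position.

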